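# Turn the nested dishes mouth-down on the free mat

## Robot

A 7-joint arm with a two-finger parallel gripper is mounted at the origin on the work surface. World frame = base frame: x ahead of the robot, y to its left, z up, the work surface at z = 0. Lengths are in m, angles in rad, forces in N, time in s.
With the tool pointing down it reaches from about 0.35 to 0.9 m from the base axis. Payload 8.1 kg.
Tool frame: the origin (TCP) lies midway between the tips of the shut fingers; the grasp point (between the pads) lies 19 mm behind it; z points along the fingers, y is the line along which they close (so a half turn about z gives the same grasp; the last joint's range is limited). The gripper opens to 92 mm and grips with 3 to 60 N. Pads are 19 mm wide; open, the fingers measure 130 mm over their backs; the gripper's body (75 mm by 190 mm) begins 47 mm behind the grasp point.
Start: joints at [1.16, 0.434, 0.025, 1.573, -0.012, 1.134, -0.075], TCP at [0.189, -0.596, 0.227] pointing down, gripper open.
Joint ranges: [-2.62, 2.62], [-0.44, 2.09], [-1.27, 1.32], [0.08, 2.57], [-1.32, 4.46], [0.12, 2], [-2.74, 2.74]. Speed limits (rad/s): [2.22, 2.22, 3.01, 3.01, 3.14, 3.14, 3.14].

## Interface

Orientations are given as a rotation vector (axis times angle).
In Python, from cell import arm gives the robot as it stands.
- The arm moves only by the tool send_rows, never from a script. Its argument "increments" is a list of rows, each a list of 3 entries, a list of its own where there are three numbers: the finger opening in cm, from 0 to 9.18, then the shift along the tool's x, y, z in cm, then the turn, a rotation vector about the tool's x, y, z in rad. A call has 1 to 5 rows; each row shifts and turns the commanded pose from where the row before left it, along the tool's axes as they then stand; what a row does not reach is not made up. A row lasts 1/10 s, in which the tool goes at most 50 mm and 8.59 degrees, less where a joint would pass 70% of its speed; a pose out of reach is approached as far as the arm can. A call is refused whole if a number of a shift passes 5 or a number of a turn 0.15, either way. A call with a gripper value outside its range is refused whole. The fingers move at their own pace and stop on an object; "force" is the grip in N (left out, the last holds). Time passes only in rows, so rows that do not move let the fingers close. It gives the time, the measured TCP pose, the force, the opening and the grip force at its end, in the units of the state.
- arm.observe(): the state, without advancing time (a new reading comes with each control period).
- arm.get_image(name): name is "side" or "top" or "wrist"; returns the picture (384x512x3 uint8, red, green, blue); there is no depth.
- arm.camera_params(name): a dict with "camera_matrix" (3x3 intrinsics, pixels), "R" (3x3) and "t" (3): a world point X has camera coordinates R X + t. Camera axes: x right, y down, z forward; pixel columns grow to the right and rows downward; lengths in m; the calibration is good to about 2 mm. A picture is of the moment at which its call begins: read the wrist's pose just before it. camera_params takes no time and is no camera call; for the wrist camera it gives the pose at the moment of the call.
- arm.sign_off(): hands the job in; it is judged then, once.
The state is a dict: "clock": time; "joints": joint angles; "dq": joint speeds; "joint_efforts": joint torques, N m; "position": TCP position; "ee_rot": TCP orientation; "force": force on the tool from outside, world axes, zero at the start; "ft_torque": the same for the moment, N m; "width": opening from 0.0 (shut) to 1.0 (fully open); "gripper_force": force on a finger pad.
Only numpy, scipy, OpenCV 4.12 (cv2) and the standard library are available. Lean on these libraries where they do the work, as an engineer would, in place of code of your own. Each camera call takes 0.05 s, during which the arm holds its last target. There are 200 camera calls.

## Task

The two nested ceramic dishes have been washed: turn them over together, as one stack, so that they rest mouth-down, flat and still nested with the lower dish now on top, in the middle of the drying mat that has no jar on it. Keep the two dishes together the whole way, set them down without dropping them or letting them topple, and leave the jar, the hide and the scoop where they are.

Things in the scene. Friction and masses are not known exactly. Their poses are not given: they have to be found in the camera images.
- dish_lower: Bottom one of two identical white ceramic dishes, nested mouth-up on the table. Each: rectangular straight-sided trough, outside 64 (x) by 84 (y) by 26 mm high, walls and floor 6 mm, on a smaller foot 48 x 68 x 6 mm, so 32 mm high in all; 0.19 kg. Origin: centre of the foot's underside; z from foot to mouth (up at start). Its x starts within 0.5 rad of the robot's forward direction.
- dish_upper: Top dish, identical to dish_lower, same origin and axes. Its foot sits in the mouth of dish_lower with 2 mm play all round; its origin is then 26 mm along z from dish_lower's. The outer sides are flush, so the two make one block 64 x 84 mm and 52 mm thick (feet not counted). A thin brown unglazed line runs round the foot end of each dish's walls.
- seam (a point): Centre of that block, on the seam between the dishes, 6 mm along z from dish_upper's origin and turning with it; 32 mm over the table at the start. Fingers closed across the 64 mm width here bear on both dishes at once. The block also stands stably on an end (its 64 x 52 mm face), this point then 42 mm up; mouth-down it is 26 mm above what the block rests on.
- mat_1: A grey-black rubber drying mat, fixed, 170 x 170 mm and 5 mm thick. Origin: centre of its underside, z up. One of two identical mats, one on the left and one on the right; the jar stands on one of them, the other is free.
- mat_2: The other drying mat, identical to mat_1.
- jar: Closed clear glass jar with a steel twist cap, about 66 mm across and 100 mm tall, standing near the middle of one of the mats. Origin: centre of its underside. Leave it alone.
- hide: Grey plastic domed hide with a dark doorway, 120 mm across and 61 mm high, standing beyond the dishes. Origin: centre of its underside. Leave it alone.
- scoop: Steel scoop lying flat on the far left: pan 75 x 55 mm and up to 30 mm high from the origin along +x, rod handle 110 mm long along -x. Origin: underside at the joint of pan and handle. Leave it alone.
Mind the look-alikes: they are no part of the job. What is shaped like the dish_lower but green or red is not meant.

How it is judged:
By the outcome, as a careful person would: the job done as asked, in the order asked, and still so for the second after the job is handed in, with the robot touching nothing.
It also fails if it takes over 72 s, if anything falls off the work surface, if the arm or the gripper's body presses on something with over 40 N, if the wrist force passes 120 N, or if a joint passes its speed limit or range.

## Working session

There is one attempt and no reset: what is moved stays moved. The work goes in short steps, Python scripts to look and compute and a tool call to move; the robot and the scene stay as the last step left them, time stands still between calls to the robot, and variables do not carry over. Pictures are saved under pics/ and viewed, at most 10 in all, crops included, and the job is handed in when it is done.

Besides the shell and the picture viewer there is one more tool, called after "Call:" as name(argument=value, ...) on one line, values as JSON. send_rows: Moves the arm, as the interface text tells. Its arguments: {"type":"object","properties":{"increments":{"type":"array"},"force":{"type":"number"}},"required":["increments"]}

```bash
mkdir -p pics; ls; python3 - <<'E'
from cell import arm
import cv2,numpy as np
s=arm.observe();print({k:np.round(v,3) for k,v in s.items()})
for n in("top","side"):
    im=arm.get_image(n);cv2.imwrite(f"pics/{n}0.png",im[:,:,::-1])
    p=arm.camera_params(n);print(n,{k:np.round(v,3).tolist() for k,v in p.items()})
E
```

```text
pics
{'clock': np.float64(0.0), 'joints': array([ 1.16 ,  0.435,  0.025,  1.574, -0.012,  1.134, -0.075]), 'dq': array([-0.002,  0.001,  0.001, -0.001, -0.001, -0.   , -0.002]), 'joint_efforts': array([ 1.0000e-03, -6.6785e+01,  9.8500e-01, -3.1446e+01, -6.1000e-02,
        4.3000e-02,  0.0000e+00]), 'position': array([ 0.189, -0.595,  0.226]), 'ee_rot': array([-3.103e+00, -4.810e-01,  1.000e-03]), 'force': array([-0.175,  0.505,  1.134]), 'ft_torque': array([ 0.004,  0.012, -0.031]), 'gripper_force': np.float64(0.0), 'width': np.float64(1.003)}
top {'camera_matrix': [[414.075, 0.0, 260.819], [0.0, 414.075, 187.521], [0.0, 0.0, 1.0]], 'R': [[-0.005, -1.0, 0.024], [-0.985, 0.001, -0.173], [0.172, -0.025, -0.985]], 't': [-0.006, 0.57, 0.974]}
side {'camera_matrix': [[443.048, 0.0, 251.035], [0.0, 443.048, 194.37], [0.0, 0.0, 1.0]], 'R': [[-0.785, -0.62, -0.006], [-0.482, 0.616, -0.622], [0.389, -0.486, -0.783]], 't': [0.465, 0.319, 0.753]}
```

View pics/top0.png

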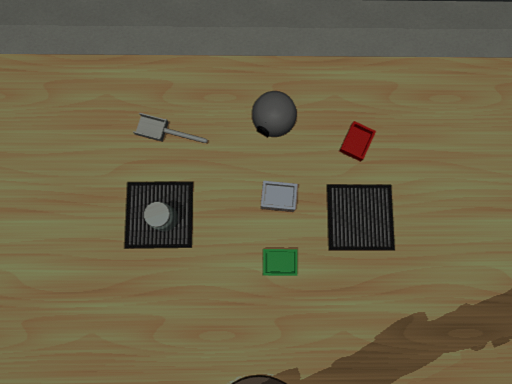

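View pics/side0.png

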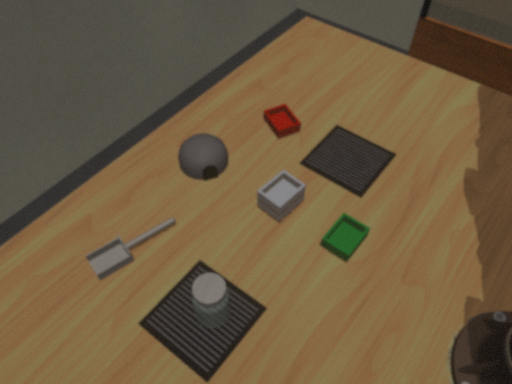

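Top view: the candidates are the white stack at (279,196), a green dish at (280,262) and a red dish at (357,141). The white nested one is the target. The jar is on the left mat at (158,215), so the free mat is the right one at (361,217). The hide is at (274,114) and the scoop at (150,127). The side view agrees, with the white stack at (281,195) showing its seam.

```bash
cat > h.py <<'E'
from cell import arm
import cv2,numpy as np
from scipy.spatial.transform import Rotation as Ro
def ray(p,uv,z):
    K=np.array(p["camera_matrix"]);R=np.array(p["R"]);t=np.array(p["t"])
    C=-R.T@t; d=R.T@np.linalg.inv(K)@np.array([uv[0],uv[1],1.]); return C+d*(z-C[2])/d[2]
def st():
    s=arm.observe();R=Ro.from_rotvec(s["ee_rot"]).as_matrix();p=np.array(s["position"])
    print("t",round(s["clock"],2),"tcp",np.round(p,4),"grasp",np.round(p-.019*R[:,2],4),"w",round(float(s["width"]),3),"f",np.round(s["force"],1),"gf",s["gripper_force"]);print("tool axes cols\n",np.round(R,3));print("q",np.round(s["joints"],2))
    return p,R
E
python3 - <<'E'
from h import *
im=cv2.imread("pics/top0.png");p=arm.camera_params("top")
hsv=cv2.cvtColor(im,cv2.COLOR_BGR2HSV)
def rect(m,box,z,n):
    k=np.zeros_like(m);x0,y0,x1,y1=box;k[y0:y1,x0:x1]=m[y0:y1,x0:x1]
    c=max(cv2.findContours(k,0,2)[0],key=cv2.contourArea)
    b=cv2.boxPoints(cv2.minAreaRect(c));w=np.array([ray(p,q,z) for q in b])
    print(n,cv2.contourArea(c),"ctr",w.mean(0).round(4),"\n",w.round(4).tolist())
white=((hsv[...,1]<60)&(hsv[...,2]>110)).astype(np.uint8)*255
rect(white,(250,170,310,220),.058,"dish")
dark=(hsv[...,2]<70).astype(np.uint8)*255
dark=cv2.morphologyEx(dark,cv2.MORPH_CLOSE,np.ones((5,5)))
rect(dark,(315,170,410,262),.005,"matR")
hd=((hsv[...,1]<50)&(hsv[...,2]<140)).astype(np.uint8)*255
rect(hd,(240,85,305,140),.03,"hide")
cv2.imwrite("pics/crop0.png",np.hstack([cv2.resize(im[165:235,240:320],None,fx=5,fy=5,interpolation=2),cv2.resize(cv2.imread("pics/side0.png")[160:230,240:320],None,fx=5,fy=5,interpolation=2)]))
st()
E
```

```text
dish 831.0 ctr [ 0.5517 -0.0507  0.058 ] 
 [[0.5236, -0.0055, 0.058], [0.5879, -0.0119, 0.058], [0.5797, -0.0962, 0.058], [0.5155, -0.0889, 0.058]]
matR 4170.0 ctr [ 0.5034 -0.2641  0.005 ] 
 [[0.5871, -0.1803, 0.005], [0.587, -0.3557, 0.005], [0.4194, -0.3455, 0.005], [0.4201, -0.1749, 0.005]]
hide 1457.5 ctr [ 0.7698 -0.0432  0.03  ] 
 [[0.8309, 0.0115, 0.03], [0.8315, -0.0991, 0.03], [0.7085, -0.0968, 0.03], [0.7082, 0.0117, 0.03]]
t 0.1 tcp [ 0.1892 -0.5952  0.226 ] grasp [ 0.1892 -0.5952  0.245 ] w 1.001 f [-0.6 -0.4 -0.3] gf 0.0
tool axes cols
 [[ 0.953  0.303 -0.001]
 [ 0.303 -0.953  0.001]
 [-0.    -0.001 -1.   ]]
q [ 1.16  0.44  0.02  1.57 -0.01  1.13 -0.08]
```

View pics/crop0.png

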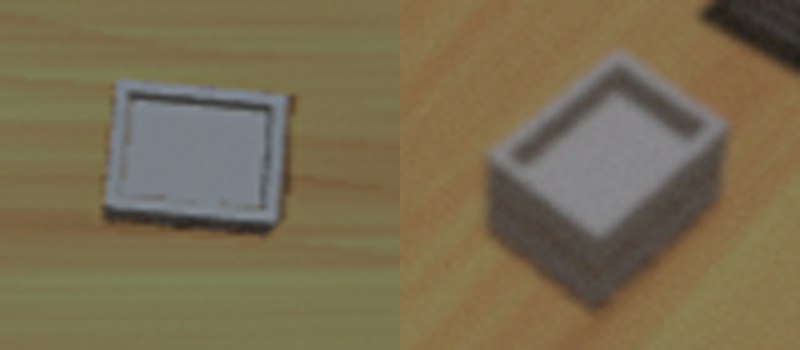

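Close crop: a white two-high stack, mouth-up, with its seam visible, yawed about -0.1 rad. The stack is the target. Its centre is (0.552,-0.051) and the free mat's centre is (0.503,-0.264). I'll turn and travel above the stack.

Call:
send_rows(increments=[[9.18,[0,0,0],[0,0,-0.145]],[9.18,[0,0,0],[0,0,-0.145]],[9.18,[0,0,0],[0,0,-0.145]],[9.18,[0,0,0],[0,0,-0.145]],[9.18,[0,0,0],[0,0,-0.145]]])

```text
clock: 0.6
position: [0.1892, -0.5954, 0.2262]
ee_rot: [-2.727, -1.559, -0.0]
force: [-0.7, 0.2, -0.2]
width: 0.999
gripper_force: 0.0
```

Call:
send_rows(increments=[[9.18,[0,0,0],[0,0,-0.145]],[9.18,[0,0,0],[0,0,-0.145]],[9.18,[0,0,0],[0,0,-0.145]],[9.18,[4.1,2.2,0],[0,0,0]],[9.18,[4.1,2.2,0],[0,0,0]]])

```text
clock: 1.1
position: [0.2409, -0.5182, 0.2259]
ee_rot: [-2.335, -2.1, -0.0]
force: [1.2, 0.1, 0.4]
width: 0.997
gripper_force: 0.0
```

Call:
send_rows(increments=[[9.18,[4.1,2.2,0],[0,0,0]],[9.18,[4.1,2.2,0],[0,0,0]],[9.18,[4.1,2.2,0],[0,0,0]],[9.18,[4.1,2.2,0],[0,0,0]],[9.18,[4.1,2.2,0],[0,0,0]]])

```text
clock: 1.6
position: [0.3726, -0.3243, 0.2266]
ee_rot: [-2.333, -2.104, 0.0]
force: [0.3, 0.1, 0.1]
width: 1.001
gripper_force: 0.0
```

Call:
send_rows(increments=[[9.18,[4.1,2.2,0],[0,0,0]],[9.18,[4.1,2.2,0],[0,0,0]],[9.18,[4.1,2.2,0],[0,0,0]],[9.18,[4.1,2.2,0],[0,0,0]],[9.18,[4.1,2.2,0],[0,0,0]]])

```text
clock: 2.1
position: [0.5031, -0.1319, 0.2266]
ee_rot: [-2.333, -2.103, 0.001]
force: [0.4, -0.8, -0.3]
width: 1.001
gripper_force: 0.0
```

Call:
send_rows(increments=[[9.18,[4.1,2.2,0],[0,0,0]],[9.18,[4.1,2.2,0],[0,0,0]],[9.18,[0,0,0],[0,0,0]],[9.18,[0,0,0],[0,0,0]]])

```text
clock: 2.5
position: [0.5547, -0.0552, 0.2261]
ee_rot: [-2.329, -2.107, 0.001]
force: [-0.0, -0.8, -1.4]
width: 1.001
gripper_force: 0.0
```

```bash
python3 - <<'E'
from h import *
st();p=arm.camera_params("wrist");im=arm.get_image("wrist");cv2.imwrite("pics/w1.png",im[:,:,::-1])
hsv=cv2.cvtColor(im[:,:,::-1],cv2.COLOR_BGR2HSV)
m=((hsv[...,1]<60)&(hsv[...,2]>110)).astype(np.uint8)*255
for c in cv2.findContours(m,0,2)[0]:
    if cv2.contourArea(c)>2000:
        b=cv2.boxPoints(cv2.minAreaRect(c));w=np.array([ray(p,q,.058) for q in b]);print(b.astype(int).tolist(),w.mean(0).round(4),w.round(4).tolist())
E
```

```text
t 2.5 tcp [ 0.5547 -0.0552  0.2261] grasp [ 0.5547 -0.0552  0.2451] w 1.001 f [-0.  -0.8 -1.4] gf 0.0
tool axes cols
 [[ 0.1    0.995 -0.001]
 [ 0.995 -0.1    0.   ]
 [ 0.    -0.001 -1.   ]]
q [ 0.38  0.38 -0.51  1.71  0.2   1.11 -0.29]
[[216, 131], [284, 131], [284, 215], [216, 215]] [ 0.552  -0.0517  0.058 ] [[0.5245, -0.0071, 0.058], [0.5882, -0.0135, 0.058], [0.5818, -0.0966, 0.058], [0.5137, -0.0897, 0.058]]
```

View pics/w1.png

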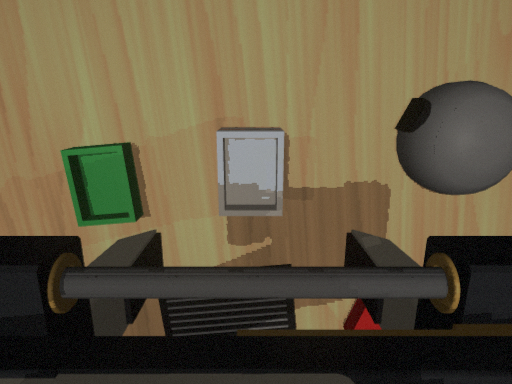

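The wrist view shows the stack at (250,173), square to the fingers, with the green dish at left (100,183). Position is confirmed at (0.552,-0.0515). I'll tilt for the grasp.

Call:
send_rows(increments=[[9.18,[0,0,0],[0,-0.12,0]],[9.18,[0,0,0],[0,-0.12,0]],[9.18,[0,0,0],[0,-0.12,0]],[9.18,[0,0,0],[0,-0.12,0]],[9.18,[0,0,0],[0,-0.12,0]]])

```text
clock: 3.05
position: [0.5546, -0.0584, 0.2278]
ee_rot: [1.984, 1.783, -0.618]
force: [0.0, 0.4, -0.3]
width: 1.0
gripper_force: 0.0
```

Call:
send_rows(increments=[[9.18,[0,0,0],[0,0,0]],[9.18,[0,0,0],[0,0,0]]])

```text
clock: 3.25
position: [0.5544, -0.0573, 0.2264]
ee_rot: [1.987, 1.792, -0.615]
force: [-0.2, -0.4, -0.5]
width: 0.997
gripper_force: 0.0
```

```bash
cat >> h.py <<'E'
def go(g,Rt=None):
    "shift of the grasp point in tool cm, and turn to Rt in tool axes"
    p,R=st(); d=R.T@(np.array(g)-(p-.019*R[:,2]));print("shift cm",np.round(d*100,2))
    if Rt is not None: print("turn",Ro.from_matrix(R.T@Rt).as_rotvec().round(3))
E
python3 - <<'E'
from h import *
go([.552,-.0515,.1]);go([.552,-.0515,.032])
E
```

```text
t 3.25 tcp [ 0.5544 -0.0573  0.2264] grasp [ 0.5555 -0.0467  0.2421] w 0.997 f [-0.2 -0.4 -0.5] gf 0.0
tool axes cols
 [[ 0.085  0.995 -0.06 ]
 [ 0.822 -0.104 -0.56 ]
 [-0.563 -0.001 -0.826]]
q [-0.08  0.48 -0.37  1.7   0.68  1.4  -0.81]
shift cm [ 7.58 -0.28 12.03]
t 3.25 tcp [ 0.5544 -0.0573  0.2264] grasp [ 0.5555 -0.0467  0.2421] w 0.997 f [-0.2 -0.4 -0.5] gf 0.0
tool axes cols
 [[ 0.085  0.995 -0.06 ]
 [ 0.822 -0.104 -0.56 ]
 [-0.563 -0.001 -0.826]]
q [-0.08  0.48 -0.37  1.7   0.68  1.4  -0.81]
shift cm [11.41 -0.27 17.64]
```

Call:
send_rows(increments=[[9.18,[1.52,-0.05,2.4],[0,0,0]],[9.18,[1.52,-0.05,2.4],[0,0,0]],[9.18,[1.52,-0.05,2.4],[0,0,0]],[9.18,[1.52,-0.05,2.4],[0,0,0]],[9.18,[1.52,-0.05,2.4],[0,0,0]]])

```text
clock: 3.75
position: [0.5518, -0.0643, 0.0848]
ee_rot: [1.992, 1.786, -0.612]
force: [-0.2, 0.2, 0.3]
width: 1.001
gripper_force: 0.0
```

Call:
send_rows(increments=[[9.18,[0.95,0,1.4],[0,0,0]],[9.18,[0.95,0,1.4],[0,0,0]],[9.18,[0.95,0,1.4],[0,0,0]],[9.18,[0.95,0,1.4],[0,0,0]],[9.18,[0,0,0],[0,0,0]]])

```text
clock: 4.25
position: [0.5508, -0.0617, 0.0152]
ee_rot: [1.985, 1.792, -0.617]
force: [-0.4, -0.8, 0.0]
width: 0.998
gripper_force: 0.0
```

```bash
python3 - <<'E'
from h import *
go([.552,-.0515,.032])
E
```

```text
t 4.25 tcp [ 0.5508 -0.0617  0.0152] grasp [ 0.5519 -0.051   0.0309] w 0.998 f [-0.4 -0.8  0. ] gf 0.0
tool axes cols
 [[ 0.083  0.995 -0.06 ]
 [ 0.821 -0.103 -0.562]
 [-0.565 -0.003 -0.825]]
q [-0.13  0.75 -0.31  1.86  0.85  1.09 -1.11]
shift cm [-0.11  0.01 -0.07]
```

Within 1 mm. I'll close on the seam.

Call:
send_rows(increments=[[6.0,[-0.1,0,-0.1],[0,0,0]],[6.0,[0,0,0],[0,0,0]],[6.0,[0,0,0],[0,0,0]],[6.0,[0,0,0],[0,0,0]],[6.0,[0,0,0],[0,0,0]]], force=45)

```text
clock: 4.75
position: [0.5518, -0.0616, 0.0191]
ee_rot: [1.985, 1.79, -0.614]
force: [-1.8, 1.0, 4.5]
width: 0.695
gripper_force: 45.0
```

Call:
send_rows(increments=[[5.0,[0,0,0],[0,0,0]],[5.0,[0,0,0],[0,0,0]],[5.0,[0,0,0],[0,0,0]],[5.0,[0,0,0],[0,0,0]]], force=45)

```text
clock: 5.15
position: [0.5518, -0.0615, 0.0191]
ee_rot: [1.985, 1.79, -0.614]
force: [-0.8, 0.6, 6.8]
width: 0.696
gripper_force: 45.0
```

Call:
send_rows(increments=[[5.0,[-0.3,0,-0.4],[0,0,0]],[5.0,[-0.8,0,-1.2],[0,0,0]],[5.0,[-1.4,0,-2.0],[0,0,0]],[5.0,[-1.4,0,-2.0],[0,0,0]],[5.0,[-1.4,0,-2.0],[0,0,0]]])

```text
clock: 5.65
position: [0.5514, -0.0624, 0.1127]
ee_rot: [1.986, 1.791, -0.614]
force: [0.4, 0.3, -3.8]
width: 0.695
gripper_force: 45.0
```

Call:
send_rows(increments=[[5.0,[-1.4,0,-2.0],[0,0,0]],[5.0,[-1.0,0,-1.4],[0,0,0]],[5.0,[0,0,0],[0,0,0]],[5.0,[0,0,0],[0,0,0]]])

```text
clock: 6.05
position: [0.5514, -0.0631, 0.1525]
ee_rot: [1.986, 1.791, -0.614]
force: [-0.4, -0.1, -4.5]
width: 0.693
gripper_force: 45.0
```

```bash
python3 - <<'E'
from h import *
st()
t=arm.get_image("top");s=arm.get_image("side")
cv2.imwrite("pics/l1.png",np.hstack([cv2.resize(t[130:290,220:410,::-1],(475,400)),cv2.resize(s[90:290,210:370,::-1],(320,400))]))
a=np.deg2rad(-27.7);u=np.array([np.cos(a),np.sin(a),0])
# tool: x inward when vertical, z down
x=-u;z=np.array([0,0,-1.]);Rv=np.c_[x,np.cross(z,x),z]
for th in(-.6,0,.4,.97):go([.503,-.264,.2],Rv@Ro.from_rotvec([0,th,0]).as_matrix())
E
```

```text
t 6.05 tcp [ 0.5514 -0.0631  0.1525] grasp [ 0.5525 -0.0524  0.1682] w 0.693 f [-0.4 -0.1 -4.5] gf 44.98612381517887
tool axes cols
 [[ 0.085  0.995 -0.058]
 [ 0.821 -0.103 -0.561]
 [-0.564  0.    -0.826]]
q [-0.09  0.56 -0.36  1.79  0.73  1.28 -0.91]
t 6.15 tcp [ 0.5509 -0.0633  0.1516] grasp [ 0.552  -0.0526  0.1673] w 0.692 f [ 0.1 -0.3 -3.9] gf 44.98621769249439
tool axes cols
 [[ 0.084  0.995 -0.06 ]
 [ 0.821 -0.103 -0.562]
 [-0.565 -0.002 -0.825]]
q [-0.09  0.56 -0.36  1.79  0.73  1.28 -0.91]
shift cm [-19.61  -2.7    9.47]
turn [-0.674 -0.001 -0.981]
t 6.15 tcp [ 0.5509 -0.0633  0.1516] grasp [ 0.552  -0.0526  0.1673] w 0.692 f [ 0.1 -0.3 -3.9] gf 44.98621769249439
tool axes cols
 [[ 0.084  0.995 -0.06 ]
 [ 0.821 -0.103 -0.562]
 [-0.565 -0.002 -0.825]]
q [-0.09  0.56 -0.36  1.79  0.73  1.28 -0.91]
shift cm [-19.61  -2.7    9.47]
turn [-0.358  0.526 -1.152]
t 6.15 tcp [ 0.5509 -0.0633  0.1516] grasp [ 0.552  -0.0526  0.1673] w 0.692 f [ 0.1 -0.3 -3.9] gf 44.98621769249439
tool axes cols
 [[ 0.084  0.995 -0.06 ]
 [ 0.821 -0.103 -0.562]
 [-0.565 -0.002 -0.825]]
q [-0.09  0.56 -0.36  1.79  0.73  1.28 -0.91]
shift cm [-19.61  -2.7    9.47]
turn [-0.125  0.875 -1.23 ]
t 6.15 tcp [ 0.5509 -0.0633  0.1516] grasp [ 0.552  -0.0526  0.1673] w 0.692 f [ 0.1 -0.3 -3.9] gf 44.98621769249439
tool axes cols
 [[ 0.084  0.995 -0.06 ]
 [ 0.821 -0.103 -0.562]
 [-0.565 -0.002 -0.825]]
q [-0.09  0.56 -0.36  1.79  0.73  1.28 -0.91]
shift cm [-19.61  -2.7    9.47]
turn [ 0.238  1.364 -1.285]
```

View pics/l1.png

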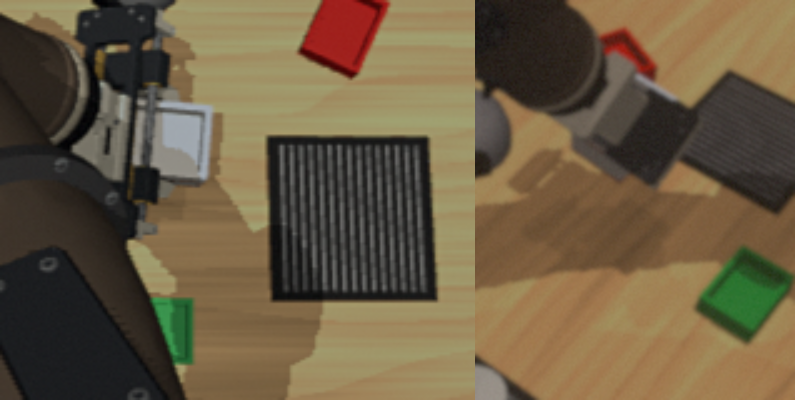

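The stack is lifted, level with the gripper's tilt and still nested (4 N on the wrist). I'll carry it over the free mat.

Call:
send_rows(increments=[[5.0,[-1.6,-0.2,0.8],[0,0,0]],[5.0,[-3.0,-0.4,1.5],[0,0,0]],[5.0,[-3.0,-0.4,1.5],[0,0,0]],[5.0,[-3.0,-0.4,1.4],[0,0,0]],[5.0,[-3.0,-0.5,1.4],[0,0,0]]])

```text
clock: 6.65
position: [0.5159, -0.2119, 0.1743]
ee_rot: [1.986, 1.791, -0.617]
force: [0.6, 0.1, -3.6]
width: 0.692
gripper_force: 45.0
```

Call:
send_rows(increments=[[5.0,[-3.0,-0.4,1.5],[0,0,0]],[5.0,[-3.0,-0.4,1.4],[0,0,0]],[5.0,[0,0,0],[-0.036,0.053,-0.115]],[5.0,[0,0,0],[-0.036,0.053,-0.115]],[5.0,[0,0,0],[-0.036,0.053,-0.115]]])

```text
clock: 7.15
position: [0.501, -0.2751, 0.184]
ee_rot: [1.705, 2.245, -0.458]
force: [0.3, 0.3, -4.3]
width: 0.695
gripper_force: 45.0
```

Call:
send_rows(increments=[[5.0,[0,0,0],[-0.036,0.053,-0.115]],[5.0,[0,0,0],[-0.036,0.053,-0.115]],[5.0,[0,0,0],[-0.036,0.053,-0.115]],[5.0,[0,0,0],[-0.036,0.053,-0.115]],[5.0,[0,0,0],[-0.036,0.053,-0.115]]])

```text
clock: 7.65
position: [0.5007, -0.2753, 0.1841]
ee_rot: [1.065, 2.865, -0.136]
force: [0.6, 0.5, -5.1]
width: 0.693
gripper_force: 45.0
```

Call:
send_rows(increments=[[5.0,[0,0,0],[-0.036,0.053,-0.115]],[5.0,[0,0,0],[-0.036,0.053,-0.115]],[5.0,[0,0,0],[0,0,0]],[5.0,[0,0,0],[0,0,0]]])

```text
clock: 8.05
position: [0.5015, -0.2751, 0.1838]
ee_rot: [-0.762, -3.047, -0.006]
force: [-0.7, 0.4, -3.2]
width: 0.695
gripper_force: 45.0
```

```bash
cat >> h.py <<'E'
a=np.deg2rad(-27.7);u=np.array([np.cos(a),np.sin(a),0])
x=-u;z=np.array([0,0,-1.]);Rv=np.c_[x,np.cross(z,x),z]
def Rth(th): return Rv@Ro.from_rotvec([0,th,0]).as_matrix()
E
python3 - <<'E'
from h import *
go([.503,-.264,.2],Rth(.97))
E
```

```text
t 8.05 tcp [ 0.5015 -0.2751  0.1838] grasp [ 0.5015 -0.2752  0.2028] w 0.695 f [-0.7  0.4 -3.2] gf 44.986272901296616
tool axes cols
 [[-0.882  0.471  0.   ]
 [ 0.471  0.882  0.004]
 [ 0.001  0.004 -1.   ]]
q [ 0.88  0.48 -0.66  1.72  0.32  1.06  1.19]
shift cm [0.39 1.06 0.28]
turn [ 0.007  0.969 -0.004]
```

Call:
send_rows(increments=[[5.0,[0,0,0],[0,0.13,0]],[5.0,[0,0,0],[0,0.14,0]],[5.0,[0,0,0],[0,0.14,0]],[5.0,[0,0,0],[0,0.14,0]],[5.0,[0,0,0],[0,0.14,0]]])

```text
clock: 8.55
position: [0.5033, -0.2741, 0.1855]
ee_rot: [-0.592, -2.389, -0.214]
force: [0.0, -0.8, -4.1]
width: 0.696
gripper_force: 45.0
```

Call:
send_rows(increments=[[5.0,[0,0,0],[0,0.14,0]],[5.0,[0,0,0],[0,0.14,0]],[5.0,[0,0,0],[0,0,0]],[5.0,[0,0,0],[0,0,0]]])

```text
clock: 8.95
position: [0.492, -0.272, 0.1721]
ee_rot: [-0.554, -2.261, -0.24]
force: [0.8, 0.8, -4.6]
width: 0.695
gripper_force: 45.0
```

```bash
python3 - <<'E'
from h import *
go([.503,-.264,.1],Rth(.97));go([.503,-.264,.049],Rth(.97))
s=arm.get_image("side")
cv2.imwrite("pics/l2.png",cv2.resize(s[60:260,230:450,::-1],None,fx=2.5,fy=2.5))
E
```

```text
t 8.95 tcp [ 0.492  -0.272   0.1721] grasp [ 0.5044 -0.2785  0.185 ] w 0.695 f [ 0.8  0.8 -4.6] gf 44.987768009305
tool axes cols
 [[-0.601  0.461 -0.653]
 [ 0.314  0.887  0.338]
 [ 0.735 -0.002 -0.678]]
q [ 0.49  0.93 -0.14  1.08  0.03  1.96  1.45]
shift cm [-5.71  1.24  6.34]
turn [-0.005  0.144  0.001]
t 8.95 tcp [ 0.492  -0.272   0.1721] grasp [ 0.5044 -0.2785  0.185 ] w 0.695 f [ 0.8  0.8 -4.6] gf 44.987768009305
tool axes cols
 [[-0.601  0.461 -0.653]
 [ 0.314  0.887  0.338]
 [ 0.735 -0.002 -0.678]]
q [ 0.49  0.93 -0.14  1.08  0.03  1.96  1.45]
shift cm [-9.46  1.25  9.8 ]
turn [-0.005  0.144  0.001]
```

View pics/l2.png

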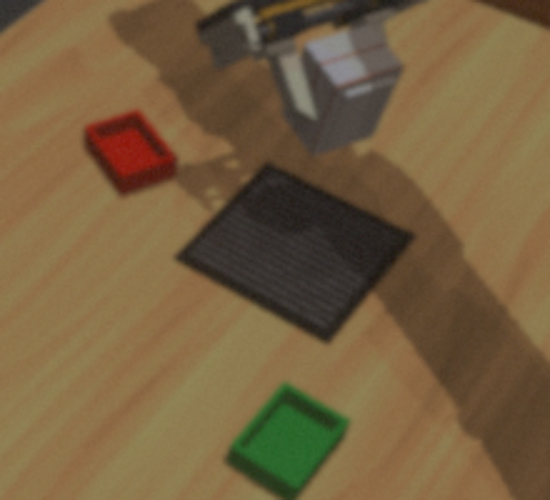

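The block is held 8° short of upright at the j6 limit. Lower and a little further in will give the range.

```bash
python3 - <<'E'
from h import *
go([.468,-.245,.1],Rth(.97))
E
```

```text
t 9.0 tcp [ 0.4923 -0.2718  0.1729] grasp [ 0.5046 -0.2783  0.1858] w 0.701 f [ 0.9  0.8 -3.5] gf 44.98789608478546
tool axes cols
 [[-0.603  0.461 -0.651]
 [ 0.312  0.888  0.339]
 [ 0.734  0.001 -0.679]]
q [ 0.5   0.93 -0.14  1.08  0.03  1.96  1.46]
shift cm [-3.05  1.25  9.34]
turn [-0.003  0.145  0.004]
```

Call:
send_rows(increments=[[5.0,[-0.6,0.3,1.8],[0,0,0]],[5.0,[-0.6,0.3,1.9],[0,0,0]],[5.0,[-0.6,0.2,1.9],[0,0,0]],[5.0,[-0.6,0.2,1.9],[0,0,0]],[5.0,[-0.6,0.2,1.9],[0,0,0]]])

```text
clock: 9.5
position: [0.4544, -0.2387, 0.0874]
ee_rot: [-0.552, -2.265, -0.247]
force: [1.1, -0.0, -3.2]
width: 0.694
gripper_force: 45.0
```

Call:
send_rows(increments=[[5.0,[0,0,0],[0,0.05,0]],[5.0,[0,0,0],[0,0.05,0]],[5.0,[0,0,0],[0,0.045,0]],[5.0,[0,0,0],[0,0,0]],[5.0,[0,0,0],[0,0,0]]])

```text
clock: 10.0
position: [0.4543, -0.2395, 0.0871]
ee_rot: [-0.518, -2.124, -0.278]
force: [0.1, 0.7, -3.6]
width: 0.691
gripper_force: 45.0
```

```bash
python3 - <<'E'
from h import *
go([.468,-.245,.055],Rth(.97))
E
```

```text
t 10.0 tcp [ 0.4543 -0.2395  0.0871] grasp [ 0.4681 -0.2468  0.0978] w 0.691 f [ 0.1  0.7 -3.6] gf 44.98772777616978
tool axes cols
 [[-0.503  0.462 -0.73 ]
 [ 0.259  0.887  0.383]
 [ 0.824  0.004 -0.566]]
q [ 0.49  1.04 -0.14  1.19  0.01  1.89  1.44]
shift cm [-3.48  0.13  2.5 ]
turn [-0.     0.001  0.005]
```

Call:
send_rows(increments=[[5.0,[-1.1,0,0.75],[0,0,0]],[5.0,[-1.1,0,0.75],[0,0,0]],[5.0,[-1.0,0,0.7],[0,0,0]],[5.0,[-0.4,0,0.25],[0,0,0]],[5.0,[0,0,0],[0,0,0]]])

```text
clock: 10.5
position: [0.453, -0.2394, 0.0418]
ee_rot: [-0.518, -2.118, -0.276]
force: [-0.4, -0.3, -4.3]
width: 0.694
gripper_force: 45.0
```

Call:
send_rows(increments=[[5.0,[-0.08,0,0.06],[0,0,0]],[5.0,[-0.08,0,0.06],[0,0,0]],[5.0,[-0.08,0,0.06],[0,0,0]],[5.0,[0,0,0],[0,0,0]]])

```text
clock: 10.9
position: [0.4536, -0.2396, 0.04]
ee_rot: [-0.518, -2.12, -0.276]
force: [0.3, 0.4, -3.5]
width: 0.696
gripper_force: 45.0
```

```bash
python3 - <<'E'
from h import *
go([.468,-.245,.047],Rth(.97))
E
```

```text
t 10.9 tcp [ 0.4536 -0.2396  0.04  ] grasp [ 0.4675 -0.2469  0.0507] w 0.696 f [ 0.3  0.4 -3.5] gf 44.98768799006939
tool axes cols
 [[-0.5    0.462 -0.732]
 [ 0.259  0.887  0.383]
 [ 0.826  0.002 -0.563]]
q [ 0.49  1.1  -0.14  1.19  0.02  1.83  1.45]
shift cm [-0.29  0.19  0.25]
turn [-0.001 -0.003  0.003]
```

Call:
send_rows(increments=[[5.0,[-0.1,0,0.07],[0,0,0]],[5.0,[-0.1,0,0.07],[0,0,0]],[5.0,[0,0,0],[0,0,0]],[5.0,[0,0,0],[0,0,0]]])

```text
clock: 11.3
position: [0.4534, -0.2396, 0.0375]
ee_rot: [-0.518, -2.119, -0.276]
force: [-0.6, 0.9, -3.6]
width: 0.698
gripper_force: 45.0
```

Call:
send_rows(increments=[[5.0,[-0.1,0,0.07],[0,0,0]],[5.0,[0,0,0],[0,0,0]],[5.0,[0,0,0],[0,0,0]]])

```text
clock: 11.6
position: [0.4535, -0.2396, 0.0373]
ee_rot: [-0.518, -2.119, -0.276]
force: [1.1, -0.0, 6.1]
width: 0.695
gripper_force: 45.0
```

Contact. The block stands on its end, so I'll release and back out.

Call:
send_rows(increments=[[7.0,[0,0,0],[0,0,0]],[7.6,[0,0,0],[0,0,0]],[9.18,[0,0,0],[0,0,0]],[9.18,[0,0,0],[0,0,0]],[9.18,[0,0,0],[0,0,0]]])

```text
clock: 12.1
position: [0.4534, -0.2396, 0.0362]
ee_rot: [-0.518, -2.119, -0.276]
force: [-0.1, 0.3, 0.2]
width: 0.992
gripper_force: 0.0
```

Call:
send_rows(increments=[[9.18,[0,0,-1],[0,0,0]],[9.18,[0,0,-2.5],[0,0,0]],[9.18,[0,0,-2.5],[0,0,0]],[9.18,[0,0,-2.5],[0,0,0]],[9.18,[0,0,-2.5],[0,0,0]]])

```text
clock: 12.6
position: [0.516, -0.2706, 0.0881]
ee_rot: [-0.527, -2.161, -0.271]
force: [-0.6, -0.4, -0.5]
width: 1.0
gripper_force: 0.0
```

```bash
python3 - <<'E'
from h import *
go([.468,-.245,.2],Rth(-.8))
s=arm.get_image("side");t=arm.get_image("top");cv2.imwrite("pics/t3.png",t[:,:,::-1])
cv2.imwrite("pics/l3.png",np.hstack([cv2.resize(t[150:290,300:420,::-1],(342,400)),cv2.resize(s[60:220,260:420,::-1],(400,400))]))
E
```

```text
t 12.6 tcp [ 0.516  -0.2706  0.0881] grasp [ 0.5295 -0.2777  0.0994] w 1.0 f [-0.6 -0.4 -0.5] gf 0.0
tool axes cols
 [[-0.531  0.463 -0.71 ]
 [ 0.273  0.887  0.374]
 [ 0.802  0.005 -0.597]]
q [ 0.33  1.13  0.22  0.96 -0.18  2.    1.63]
shift cm [12.23  0.1  -0.42]
turn [ 0.005 -1.731  0.003]
```

View pics/l3.png

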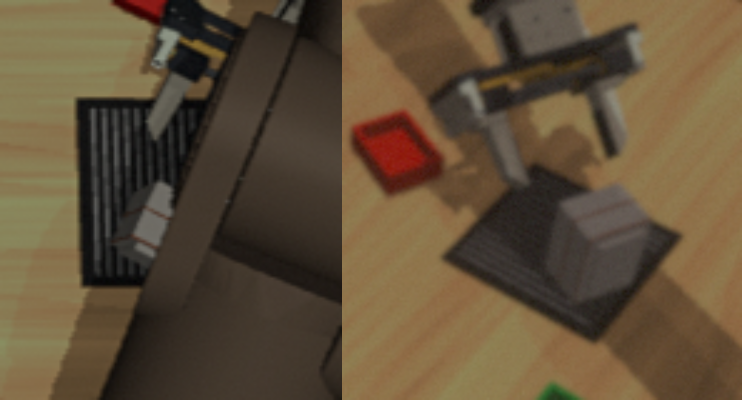

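The block stands upright near the mat's centre with both dishes nested, and the gripper is clear. Next I'll rise and swing the tool to the other tilt.

Call:
send_rows(increments=[[9.18,[2.7,0,-2.0],[0,0,0]],[9.18,[2.7,0,-2.0],[0,0,0]],[9.18,[2.7,0,-2.0],[0,0,0]],[9.18,[0,0,0],[0,-0.13,0]],[9.18,[0,0,0],[0,-0.14,0]]])

```text
clock: 13.2
position: [0.4887, -0.2577, 0.1701]
ee_rot: [-0.604, -2.46, -0.195]
force: [-1.0, -0.3, -0.3]
width: 0.997
gripper_force: 0.0
```

Call:
send_rows(increments=[[9.18,[0,0,0],[0,-0.14,0]],[9.18,[0,0,0],[0,-0.14,0]],[9.18,[0,0,0],[0,-0.14,0]],[9.18,[0,0,0],[0,-0.14,0]],[9.18,[0,0,0],[0,-0.14,0]]])

```text
clock: 13.7
position: [0.4887, -0.257, 0.1715]
ee_rot: [0.729, 2.973, -0.027]
force: [-0.0, -0.0, -0.1]
width: 1.001
gripper_force: 0.0
```

Call:
send_rows(increments=[[9.18,[0,0,0],[0,-0.14,0]],[9.18,[0,0,0],[0,-0.14,0]],[9.18,[0,0,0],[0,-0.1,0]],[9.18,[0,0,0],[0,0,0]],[9.18,[0,0,0],[0,0,0]]])

```text
clock: 14.2
position: [0.4887, -0.2568, 0.1708]
ee_rot: [0.642, 2.619, -0.146]
force: [1.2, -0.7, -0.4]
width: 1.002
gripper_force: 0.0
```

```bash
python3 - <<'E'
from h import *
go([.465,-.2456,.16],Rth(-.4))
E
```

```text
t 14.2 tcp [ 0.4887 -0.2568  0.1708] grasp [ 0.4813 -0.253   0.1879] w 1.002 f [ 1.2 -0.7 -0.4] gf 0.0
tool axes cols
 [[-0.797  0.462  0.389]
 [ 0.416  0.887 -0.201]
 [-0.438  0.002 -0.899]]
q [0.23 0.17 0.14 2.24 0.1  0.28 1.36]
shift cm [ 2.83 -0.1   1.73]
turn [0.003 0.054 0.002]
```

Call:
send_rows(increments=[[9.18,[0,0,0],[0,0.1,0]],[9.18,[0,0,0],[0,0,0]]])

```text
clock: 14.4
position: [0.4925, -0.2588, 0.1727]
ee_rot: [0.666, 2.711, -0.116]
force: [1.2, -0.4, -0.6]
width: 1.0
gripper_force: 0.0
```

```bash
python3 - <<'E'
from h import *
go([.465,-.2456,.12],Rth(-.35))
p=arm.camera_params("wrist");im=arm.get_image("wrist")
K=np.array(p["camera_matrix"]);o=im[:,:,::-1].copy()
def pr(X):
    v=K@(np.array(p["R"])@X+np.array(p["t"]));return tuple(int(i) for i in v[:2]/v[2])
v=np.array([-u[1],u[0],0]);c=np.array([.465,-.2456,.089])
P=[pr(c+i*.026*u+j*.032*v) for i,j in((1,1),(1,-1),(-1,-1),(-1,1))]
for i in range(4):cv2.line(o,P[i],P[(i+1)%4],(0,255,0),1)
cv2.line(o,pr(c+.032*v),pr(c-.032*v),(0,0,255),1)
cv2.imwrite("pics/w4.png",o)
E
```

```text
t 14.4 tcp [ 0.4925 -0.2588  0.1727] grasp [ 0.4866 -0.2557  0.1905] w 1.0 f [ 1.2 -0.4 -0.6] gf 0.0
tool axes cols
 [[-0.83   0.463  0.311]
 [ 0.435  0.886 -0.16 ]
 [-0.349  0.003 -0.937]]
q [0.28 0.21 0.09 2.14 0.04 0.44 1.42]
shift cm [ 4.7  -0.12  5.77]
turn [0.003 0.007 0.001]
```

View pics/w4.png

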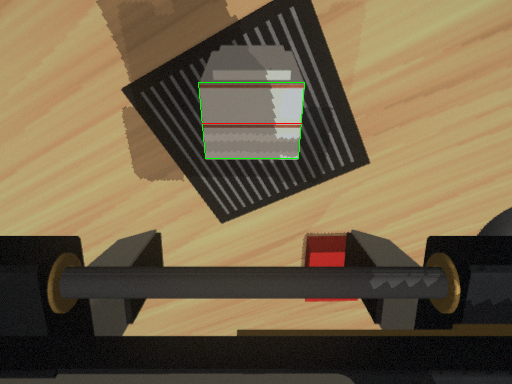

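The outline from the arm's own pose matches the block's top face at (252,121), and the seam line coincides. I'll go down to grasp.

Call:
send_rows(increments=[[9.18,[1.6,0,1.9],[0,0,0]],[9.18,[1.6,-0.1,1.9],[0,0,0]],[9.18,[1.5,0,1.9],[0,0,0]],[9.18,[0.35,0,1.0],[0,0,0]],[9.18,[0.5,0,1.4],[0,0,0]]])

```text
clock: 14.95
position: [0.4678, -0.2475, 0.0752]
ee_rot: [0.666, 2.71, -0.118]
force: [-0.1, -0.5, 0.2]
width: 0.998
gripper_force: 0.0
```

Call:
send_rows(increments=[[9.18,[0.5,0,1.3],[0,0,0]],[9.18,[0.5,0,1.3],[0,0,0]],[9.18,[0.4,0,1.0],[0,0,0]],[9.18,[0,0,0],[0,0,0]],[9.18,[0,0,0],[0,0,0]]])

```text
clock: 15.45
position: [0.4648, -0.2481, 0.0506]
ee_rot: [0.67, 2.721, -0.121]
force: [0.3, 1.0, 0.3]
width: 0.999
gripper_force: 0.0
```

```bash
python3 - <<'E'
from h import *
go([.465,-.2456,.053],Rth(-.35))
E
```

```text
t 15.45 tcp [ 0.4648 -0.2481  0.0506] grasp [ 0.4591 -0.245   0.0684] w 0.999 f [0.3 1.  0.3] gf 0.0
tool axes cols
 [[-0.833  0.464  0.301]
 [ 0.436  0.886 -0.16 ]
 [-0.341 -0.003 -0.94 ]]
q [ 0.4   0.4  -0.06  2.3   0.62  0.12  0.84]
shift cm [0.01 0.23 1.64]
turn [-0.002 -0.002  0.001]
```

j6 is at its lower limit before full depth (no contact). I'll regrasp nearly vertically and re-stand the block at another yaw, where the tilt is sideways.

Call:
send_rows(increments=[[9.18,[0,0,0],[0,0.08,0]],[9.18,[0,0,0],[0,0.09,0]],[9.18,[0,0,0],[0,0.09,0]],[9.18,[0,0,0],[0,0,0]],[9.18,[0,0,0],[0,0,0]]])

```text
clock: 15.95
position: [0.4652, -0.2484, 0.0498]
ee_rot: [0.729, 2.954, -0.043]
force: [-0.8, 0.2, -0.6]
width: 1.001
gripper_force: 0.0
```

```bash
python3 - <<'E'
from h import *
go([.465,-.2456,.055],Rth(-.1))
E
```

```text
t 15.95 tcp [ 0.4652 -0.2484  0.0498] grasp [ 0.4635 -0.2474  0.0687] w 1.001 f [-0.8  0.2 -0.6] gf 0.0
tool axes cols
 [[-0.881  0.465  0.089]
 [ 0.462  0.885 -0.051]
 [-0.103 -0.003 -0.995]]
q [ 0.7   0.5  -0.43  2.06  0.42  0.56  1.07]
shift cm [0.09 0.24 1.36]
turn [-0.003  0.003 -0.   ]
```

Call:
send_rows(increments=[[9.18,[0.1,0.1,0.7],[0,0,0]],[9.18,[0,0.1,0.6],[0,0,0]],[9.18,[0,0,0],[0,0,0]],[6.0,[0,0,0],[0,0,0]],[6.0,[0,0,0],[0,0,0]]], force=45)

```text
clock: 16.45
position: [0.4659, -0.247, 0.037]
ee_rot: [0.728, 2.956, -0.045]
force: [-0.4, 0.2, 0.3]
width: 0.873
gripper_force: 0.0
```

Call:
send_rows(increments=[[5.0,[0,0,0],[0,0,0]],[5.0,[0,0,0],[0,0,0]],[5.0,[0,0,0],[0,0,0]],[5.0,[0,0,0],[0,0,0]],[5.0,[0,0,0],[0,0,0]]], force=45)

```text
clock: 16.95
position: [0.4661, -0.2472, 0.0371]
ee_rot: [0.728, 2.956, -0.045]
force: [-0.0, 0.1, 2.7]
width: 0.696
gripper_force: 44.9
```

```bash
python3 - <<'E'
from h import *
g=np.array([.465,-.2456,.055])
go(g)
def Ry(az,th):
    x=np.array([np.cos(az),np.sin(az),0]);z=np.array([0,0,-1.]);return np.c_[x,np.cross(z,x),z]@Ro.from_rotvec([0,th,0]).as_matrix()
go([.503,-.264,.12],Ry(np.deg2rad(95),-.1))
E
```

```text
t 16.95 tcp [ 0.4661 -0.2472  0.0371] grasp [ 0.4645 -0.2462  0.056 ] w 0.696 f [-0.   0.1  2.7] gf 44.9429976940155
tool axes cols
 [[-0.881  0.465  0.087]
 [ 0.462  0.885 -0.052]
 [-0.101 -0.005 -0.995]]
q [ 0.69  0.52 -0.41  2.07  0.44  0.53  1.04]
shift cm [-0.01  0.08  0.1 ]
t 16.95 tcp [ 0.4661 -0.2472  0.0371] grasp [ 0.4645 -0.2462  0.056 ] w 0.696 f [-0.   0.1  2.7] gf 44.9429976940155
tool axes cols
 [[-0.881  0.465  0.087]
 [ 0.462  0.885 -0.052]
 [-0.101 -0.005 -0.995]]
q [ 0.69  0.52 -0.41  2.07  0.44  0.53  1.04]
shift cm [-4.87  0.18 -5.94]
turn [0.096 0.004 0.996]
```

Call:
send_rows(increments=[[5.0,[-0.05,0,-0.5],[0,0,0]],[5.0,[-0.8,0,-1.3],[0,0,0]],[5.0,[-1.3,0.1,-1.4],[0,0,0]],[5.0,[-1.3,0,-1.4],[0,0,0]],[5.0,[-1.4,0,-1.4],[0,0,0]]])

```text
clock: 17.45
position: [0.5032, -0.2657, 0.1018]
ee_rot: [0.729, 2.958, -0.045]
force: [-0.0, 0.6, -4.3]
width: 0.695
gripper_force: 44.9
```

Call:
send_rows(increments=[[5.0,[0,0,0],[0.012,0,0.125]],[5.0,[0,0,0],[0.012,0,0.125]],[5.0,[0,0,0],[0.012,0,0.125]],[5.0,[0,0,0],[0.012,0,0.125]],[5.0,[0,0,0],[0.012,0,0.125]]])

```text
clock: 17.95
position: [0.503, -0.2655, 0.1011]
ee_rot: [1.618, 2.591, -0.086]
force: [0.1, 0.3, -4.3]
width: 0.696
gripper_force: 44.9
```

Call:
send_rows(increments=[[5.0,[0,0,0],[0.012,0,0.125]],[5.0,[0,0,0],[0.012,0,0.125]],[5.0,[0,0,0],[0.012,0,0.125]],[5.0,[0,0,0],[0,0,0]],[5.0,[0,0,0],[0,0,0]]])

```text
clock: 18.45
position: [0.5035, -0.2654, 0.1012]
ee_rot: [2.071, 2.258, -0.106]
force: [-0.9, -0.4, -3.9]
width: 0.694
gripper_force: 44.9
```

```bash
cat >> h.py <<'E'
def Ry(az,th):
    az=np.deg2rad(az);x=np.array([np.cos(az),np.sin(az),0]);z=np.array([0,0,-1.]);return np.c_[x,np.cross(z,x),z]@Ro.from_rotvec([0,th,0]).as_matrix()
E
python3 - <<'E'
from h import *
go([.503,-.264,.058],Ry(95,-.1))
E
```

```text
t 18.45 tcp [ 0.5035 -0.2654  0.1012] grasp [ 0.5033 -0.2635  0.1201] w 0.694 f [-0.9 -0.4 -3.9] gf 44.933339059352875
tool axes cols
 [[-0.086  0.996  0.009]
 [ 0.991  0.087 -0.102]
 [-0.103  0.    -0.995]]
q [ 0.46  0.46 -0.17  1.89  0.25  0.77  0.21]
shift cm [ 0.59 -0.03  6.18]
turn [ 0.     0.003 -0.001]
```

Call:
send_rows(increments=[[5.0,[0.15,0,1.8],[0,0,0]],[5.0,[0.2,0,1.8],[0,0,0]],[5.0,[0.15,0,1.7],[0,0,0]],[5.0,[0.07,0,0.7],[0,0,0]],[5.0,[0,0,0],[0,0,0]]])

```text
clock: 18.95
position: [0.5031, -0.2659, 0.0403]
ee_rot: [2.074, 2.257, -0.107]
force: [-0.6, -0.0, -3.7]
width: 0.696
gripper_force: 44.9
```

Call:
send_rows(increments=[[5.0,[0.01,0,0.12],[0,0,0]],[5.0,[0.01,0,0.12],[0,0,0]],[5.0,[0.01,0,0.12],[0,0,0]],[5.0,[0,0,0],[0,0,0]]])

```text
clock: 19.35
position: [0.5042, -0.2662, 0.0379]
ee_rot: [2.074, 2.253, -0.105]
force: [0.7, 0.3, -4.1]
width: 0.694
gripper_force: 44.9
```

Call:
send_rows(increments=[[5.0,[0.01,0,0.08],[0,0,0]],[5.0,[0,0,0],[0,0,0]],[5.0,[0,0,0],[0,0,0]]])

```text
clock: 19.65
position: [0.5043, -0.2663, 0.0372]
ee_rot: [2.074, 2.253, -0.105]
force: [-1.6, -0.1, 2.4]
width: 0.696
gripper_force: 44.9
```

Call:
send_rows(increments=[[5.0,[0.01,0,0.08],[0,0,0]],[5.0,[0,0,0],[0,0,0]],[5.0,[0,0,0],[0,0,0]]])

```text
clock: 19.95
position: [0.5044, -0.2664, 0.0371]
ee_rot: [2.074, 2.253, -0.105]
force: [-3.3, 1.1, 12.4]
width: 0.698
gripper_force: 45.0
```

Call:
send_rows(increments=[[7.0,[0,0,-0.05],[0,0,0]],[7.6,[0,0,0],[0,0,0]],[9.18,[0,0,0],[0,0,0]],[9.18,[0,0,0],[0,0,0]],[9.18,[0,0,0],[0,0,0]]])

```text
clock: 20.45
position: [0.504, -0.2661, 0.0364]
ee_rot: [2.074, 2.254, -0.105]
force: [0.0, 0.5, 0.1]
width: 0.986
gripper_force: 0.0
```

Call:
send_rows(increments=[[9.18,[0,0,-1],[0,0,0]],[9.18,[0,0,-2.5],[0,0,0]],[9.18,[0,0,-2.5],[0,0,0]],[9.18,[0,0,-2.5],[0,0,0]],[9.18,[0,0,-1.5],[0,0,0]]])

```text
clock: 20.95
position: [0.5038, -0.2558, 0.1387]
ee_rot: [2.073, 2.252, -0.104]
force: [0.5, 1.2, -1.2]
width: 0.999
gripper_force: 0.0
```

Call:
send_rows(increments=[[9.18,[0,0,0],[0,-0.12,0]],[9.18,[0,0,0],[0,-0.13,0]],[9.18,[0,0,0],[0,-0.13,0]],[9.18,[0,0,0],[0,-0.12,0]],[9.18,[0,0,0],[0,0,0]]])

```text
clock: 21.45
position: [0.5045, -0.2505, 0.135]
ee_rot: [1.78, 1.952, -0.554]
force: [0.1, 1.6, -1.0]
width: 0.998
gripper_force: 0.0
```

```bash
python3 - <<'E'
from h import *
go([.504,-.2645,.12],Ry(95,-.6));go([.504,-.2645,.054])
E
```

```text
t 21.45 tcp [ 0.5045 -0.2505  0.135 ] grasp [ 0.5035 -0.2398  0.1506] w 0.998 f [ 0.1  1.6 -1. ] gf 0.0
tool axes cols
 [[-0.076  0.996  0.052]
 [ 0.82   0.092 -0.565]
 [-0.567  0.    -0.823]]
q [-0.07  0.42  0.06  2.08  0.86  0.8  -0.59]
shift cm [-0.29 -0.18  3.92]
turn [0.003 0.003 0.004]
t 21.45 tcp [ 0.5045 -0.2505  0.135 ] grasp [ 0.5035 -0.2398  0.1506] w 0.998 f [ 0.1  1.6 -1. ] gf 0.0
tool axes cols
 [[-0.076  0.996  0.052]
 [ 0.82   0.092 -0.565]
 [-0.567  0.    -0.823]]
q [-0.07  0.42  0.06  2.08  0.86  0.8  -0.59]
shift cm [ 3.45 -0.18  9.36]
```

Call:
send_rows(increments=[[9.18,[0.7,-0.1,1.9],[0,0,0]],[9.18,[0.8,-0.1,2.1],[0,0,0]],[9.18,[0.8,0,2.1],[0,0,0]],[9.18,[0.7,0,1.9],[0,0,0]],[9.18,[0.4,0,1.2],[0,0,0]]])

```text
clock: 21.95
position: [0.5025, -0.2818, 0.0403]
ee_rot: [1.794, 1.944, -0.555]
force: [0.6, -0.3, 0.0]
width: 1.003
gripper_force: 0.0
```

Call:
send_rows(increments=[[9.18,[0,0,0],[0,0,0]],[9.18,[0,0,0],[0,0,0]]])

```text
clock: 22.15
position: [0.503, -0.2812, 0.0415]
ee_rot: [1.793, 1.943, -0.555]
force: [0.7, 0.4, 0.1]
width: 0.999
gripper_force: 0.0
```

```bash
python3 - <<'E'
from h import *
go([.504,-.2645,.055],Ry(95,-.6))
E
```

```text
t 22.15 tcp [ 0.503  -0.2812  0.0415] grasp [ 0.5021 -0.2704  0.0572] w 0.999 f [0.7 0.4 0.1] gf 0.0
tool axes cols
 [[-0.066  0.997  0.047]
 [ 0.822  0.081 -0.564]
 [-0.566  0.001 -0.824]]
q [-0.06  0.59  0.14  2.13  1.05  0.61 -0.81]
shift cm [ 0.6   0.24 -0.15]
turn [-0.003  0.002 -0.006]
```

Call:
send_rows(increments=[[9.18,[0.6,0.2,-0.1],[0,0,0]],[9.18,[0,0,0],[0,0,0]],[9.18,[0,0,0],[0,0,0]]])

```text
clock: 22.45
position: [0.5052, -0.2739, 0.0387]
ee_rot: [1.79, 1.945, -0.553]
force: [0.3, 0.5, 0.5]
width: 1.0
gripper_force: 0.0
```

```bash
python3 - <<'E'
from h import *
go([.504,-.2645,.055],Ry(95,-.6))
E
```

```text
t 22.45 tcp [ 0.5052 -0.2739  0.0387] grasp [ 0.5042 -0.2632  0.0544] w 1.0 f [0.3 0.5 0.5] gf 0.0
tool axes cols
 [[-0.068  0.997  0.049]
 [ 0.821  0.083 -0.564]
 [-0.566  0.002 -0.824]]
q [-0.08  0.6   0.14  2.13  1.05  0.61 -0.82]
shift cm [-0.14 -0.03  0.02]
turn [-0.     0.002 -0.004]
```

Call:
send_rows(increments=[[6.0,[-0.1,0,0],[0,0,0]],[6.0,[0,0,0],[0,0,0]],[5.0,[0,0,0],[0,0,0]],[5.0,[0,0,0],[0,0,0]],[5.0,[0,0,0],[0,0,0]]], force=50)

```text
clock: 22.95
position: [0.5049, -0.2752, 0.0389]
ee_rot: [1.79, 1.944, -0.555]
force: [0.4, -0.7, 1.0]
width: 0.694
gripper_force: 50.0
```

Call:
send_rows(increments=[[5.0,[0,0,0],[0,0,0]],[5.0,[-0.3,0,-0.4],[0,0,0]],[5.0,[-1.1,0,-1.7],[0,0,0]],[5.0,[-1.4,0,-2.0],[0,0,0]],[5.0,[-1.4,0,-2.0],[0,0,0]]])

```text
clock: 23.45
position: [0.5038, -0.2749, 0.1133]
ee_rot: [1.791, 1.946, -0.556]
force: [1.0, -0.6, -4.4]
width: 0.691
gripper_force: 50.0
```

Call:
send_rows(increments=[[5.0,[-1.4,0,-2.0],[0,0,0]],[5.0,[0,0,0],[0,0.12,0]],[5.0,[0,0,0],[0,0.12,0]],[5.0,[0,0,0],[0,0.12,0]],[5.0,[0,0,0],[0,0.12,0]]])

```text
clock: 23.95
position: [0.5046, -0.2748, 0.1382]
ee_rot: [2.065, 2.246, -0.117]
force: [-0.9, -0.5, -4.6]
width: 0.691
gripper_force: 50.0
```

Call:
send_rows(increments=[[5.0,[0,0,0],[0,0.12,0]],[5.0,[0,0,0],[0,0,0]]])

```text
clock: 24.15
position: [0.5025, -0.2811, 0.1372]
ee_rot: [2.138, 2.301, 0.001]
force: [-1.2, -1.8, -4.8]
width: 0.695
gripper_force: 50.0
```

```bash
python3 - <<'E'
from h import *
go([.504,-.2645,.14],Ry(115,0))
E
```

```text
t 24.15 tcp [ 0.5025 -0.2811  0.1372] grasp [ 0.5025 -0.2811  0.1562] w 0.695 f [-1.2 -1.8 -4.8] gf 49.97262071818113
tool axes cols
 [[-0.074  0.997  0.001]
 [ 0.997  0.074 -0.   ]
 [-0.     0.001 -1.   ]]
q [ 0.56  0.46 -0.19  1.79  0.11  0.91  0.39]
shift cm [1.65 0.27 1.62]
turn [ 0.001  0.    -0.362]
```

Call:
send_rows(increments=[[5.0,[0,0,0],[0,0,-0.11]],[5.0,[0,0,0],[0,0,-0.12]],[5.0,[0,0,0],[0,0,-0.12]],[5.0,[0,0,0],[0,0.13,0]],[5.0,[0,0,0],[0,0.14,0]]])

```text
clock: 24.65
position: [0.5045, -0.2731, 0.1385]
ee_rot: [-1.56, -2.452, -0.215]
force: [1.2, -0.5, -4.1]
width: 0.695
gripper_force: 50.0
```

Call:
send_rows(increments=[[5.0,[0,0,0],[0,0.14,0]],[5.0,[0,0,0],[0,0.14,0]],[5.0,[0,0,0],[0,0.14,0]],[5.0,[0,0,0],[0,0.14,0]],[5.0,[0,0,0],[0,0.14,0]]])

```text
clock: 25.15
position: [0.5046, -0.2759, 0.137]
ee_rot: [-1.21, -1.891, -0.636]
force: [-0.6, 0.6, -4.6]
width: 0.692
gripper_force: 50.0
```

Call:
send_rows(increments=[[5.0,[0,0,0],[0,0,0]],[5.0,[0,0,0],[0,0,0]]])

```text
clock: 25.35
position: [0.5045, -0.275, 0.1353]
ee_rot: [-1.212, -1.894, -0.634]
force: [1.1, -0.1, -3.4]
width: 0.699
gripper_force: 50.0
```

```bash
python3 - <<'E'
from h import *
go([.504,-.2645,.08],Ry(114.5,.968))
E
```

```text
t 25.35 tcp [ 0.5045 -0.275   0.1353] grasp [ 0.5111 -0.2892  0.1461] w 0.699 f [ 1.1 -0.1 -3.4] gf 49.974273182451725
tool axes cols
 [[-0.237  0.908 -0.346]
 [ 0.516  0.42   0.746]
 [ 0.823 -0.002 -0.568]]
q [ 0.81  1.04 -0.36  1.08 -0.23  1.87  0.95]
shift cm [-4.    0.4   5.85]
turn [-0.005  0.002  0.002]
```

Full tilt is reached, so the stack is now mouth-down in the air. I'll check with a picture, then lower it.

```bash
python3 - <<'E'
from h import *
go([.506,-.271,.035],Ry(114.5,.968))
s=arm.get_image("side");cv2.imwrite("pics/l5.png",cv2.resize(s[50:230,260:440,::-1],None,fx=3,fy=3))
E
```

```text
t 25.35 tcp [ 0.5045 -0.275   0.1353] grasp [ 0.5111 -0.2892  0.1461] w 0.699 f [ 1.1 -0.1 -3.4] gf 49.974273182451725
tool axes cols
 [[-0.237  0.908 -0.346]
 [ 0.516  0.42   0.746]
 [ 0.823 -0.002 -0.568]]
q [ 0.81  1.04 -0.36  1.08 -0.23  1.87  0.95]
shift cm [-8.08  0.32  7.85]
turn [-0.005  0.002  0.002]
```

View pics/l5.png

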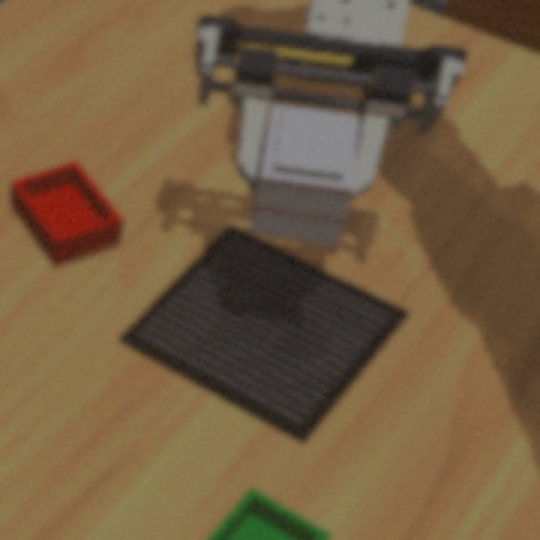

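The stack hangs level with its foot up, at about (305,165) in the crop, ready to lower.

Call:
send_rows(increments=[[5.0,[-1.6,0.1,1.6],[0,0,0]],[5.0,[-1.8,0.1,1.8],[0,0,0]],[5.0,[-1.8,0.1,1.8],[0,0,0]],[5.0,[-1.7,0,1.6],[0,0,0]],[5.0,[-0.8,0,0.8],[0,0,0]]])

```text
clock: 25.9
position: [0.4999, -0.2565, 0.032]
ee_rot: [-1.211, -1.9, -0.634]
force: [0.1, 0.0, -4.1]
width: 0.695
gripper_force: 50.0
```

Call:
send_rows(increments=[[5.0,[0,0,0],[0,0,0]],[5.0,[0,0,0],[0,0,0]]])

```text
clock: 26.1
position: [0.5004, -0.2573, 0.0329]
ee_rot: [-1.212, -1.898, -0.636]
force: [-0.4, -0.7, -3.4]
width: 0.697
gripper_force: 50.0
```

```bash
python3 - <<'E'
from h import *
go([.506,-.271,.033],Ry(114.5,.968))
E
```

```text
t 26.1 tcp [ 0.5004 -0.2573  0.0329] grasp [ 0.5069 -0.2715  0.0438] w 0.697 f [-0.4 -0.7 -3.4] gf 49.973772168159485
tool axes cols
 [[-0.241  0.908 -0.344]
 [ 0.517  0.42   0.746]
 [ 0.822  0.002 -0.57 ]]
q [ 0.8   1.13 -0.35  1.15 -0.19  1.71  1.  ]
shift cm [-0.84 -0.06  0.68]
turn [-0.004  0.004  0.005]
```

Call:
send_rows(increments=[[5.0,[-0.3,0,0.22],[0,0,0]],[5.0,[-0.3,0,0.22],[0,0,0]],[5.0,[-0.12,0,0.08],[0,0,0]],[5.0,[0,0,0],[0,0,0]],[5.0,[0,0,0],[0,0,0]]])

```text
clock: 26.6
position: [0.4994, -0.2569, 0.0219]
ee_rot: [-1.211, -1.894, -0.637]
force: [-0.4, -0.3, -4.3]
width: 0.699
gripper_force: 50.0
```

Call:
send_rows(increments=[[5.0,[-0.1,0,0.07],[0,0,0]],[5.0,[0,0,0],[0,0,0]],[5.0,[0,0,0],[0,0,0]]])

```text
clock: 26.9
position: [0.4995, -0.2569, 0.0208]
ee_rot: [-1.211, -1.894, -0.637]
force: [0.7, 0.1, -2.3]
width: 0.691
gripper_force: 50.0
```

Call:
send_rows(increments=[[5.0,[-0.1,0,0.07],[0,0,0]],[5.0,[0,0,0],[0,0,0]],[5.0,[0,0,0],[0,0,0]]])

```text
clock: 27.2
position: [0.4995, -0.2569, 0.0208]
ee_rot: [-1.211, -1.894, -0.638]
force: [0.1, -1.4, 5.0]
width: 0.691
gripper_force: 50.0
```

Seated on the mat. Release and back off.

Call:
send_rows(increments=[[5.0,[-0.05,0,0.03],[0,0,0]],[5.0,[0,0,0],[0,0,0]],[7.0,[0,0,0],[0,0,0]],[7.6,[0,0,0],[0,0,0]],[9.18,[0,0,0],[0,0,0]]])

```text
clock: 27.7
position: [0.4994, -0.2567, 0.0189]
ee_rot: [-1.211, -1.894, -0.637]
force: [0.0, 1.0, 0.0]
width: 0.87
gripper_force: 0.0
```

Call:
send_rows(increments=[[9.18,[0,0,0],[0,0,0]],[9.18,[0,0,0],[0,0,0]],[9.18,[0,0,-1],[0,0,0]],[9.18,[0.2,0,-2.5],[0,0,0]],[9.18,[0.5,0,-2.5],[0,0,0]]])

```text
clock: 28.2
position: [0.5184, -0.299, 0.0592]
ee_rot: [-1.211, -1.893, -0.636]
force: [0.1, -0.3, -1.0]
width: 0.998
gripper_force: 0.0
```

Call:
send_rows(increments=[[9.18,[1.5,0,-2.5],[0,0,0]],[9.18,[2.5,0,-2.5],[0,0,0]],[9.18,[2.5,0,-2.5],[0,0,0]],[9.18,[2.5,0,-2.5],[0,0,0]],[9.18,[0,0,0],[0,0,0]]])

```text
clock: 28.7
position: [0.5254, -0.3162, 0.1873]
ee_rot: [-1.23, -1.911, -0.647]
force: [-0.3, 0.8, 1.2]
width: 0.999
gripper_force: 0.0
```

```bash
python3 - <<'E'
from h import *
st()
s=arm.get_image("side");t=arm.get_image("top")
cv2.imwrite("pics/l6.png",np.hstack([cv2.resize(t[160:270,300:420,::-1],(436,400)),cv2.resize(s[100:220,270:420,::-1],(360,400))[:, :360]]))
E
```

```text
t 28.7 tcp [ 0.5254 -0.3162  0.1873] grasp [ 0.5315 -0.3304  0.1983] w 0.999 f [-0.3  0.8  1.2] gf 0.0
tool axes cols
 [[-0.248  0.913 -0.324]
 [ 0.528  0.408  0.745]
 [ 0.812  0.014 -0.583]]
q [ 0.89  1.09 -0.58  0.89 -0.11  2.    0.81]
```

View pics/l6.png

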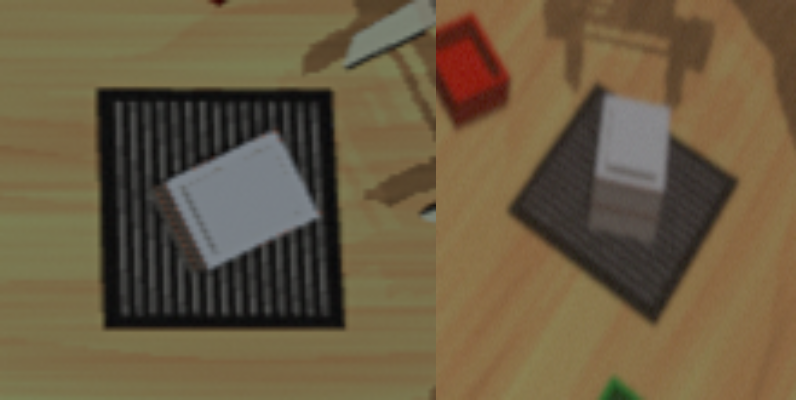

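The stack is mouth-down, foot up, nested and flat on the mat. I'll check the centring numerically.

```bash
python3 - <<'E'
from h import *
p=arm.camera_params("top");im=arm.get_image("top")[:,:,::-1]
hsv=cv2.cvtColor(im,cv2.COLOR_BGR2HSV);m=((hsv[...,1]<60)&(hsv[...,2]>110)).astype(np.uint8)*255
k=np.zeros_like(m);k[188:248,332:390]=m[188:248,332:390]
c=max(cv2.findContours(k,0,2)[0],key=cv2.contourArea);w=np.array([ray(p,q,.057) for q in cv2.boxPoints(cv2.minAreaRect(c))])
print(w.mean(0).round(4),[np.linalg.norm(w[i]-w[i-1]).round(4) for i in(1,2)])
E
```

```text
[ 0.5025 -0.2648  0.057 ] [np.float64(0.0854), np.float64(0.0641)]
```

Centred to within about 1 mm of the mat's middle, (0.503,-0.264). Handing in.

```bash
python3 -c "
from cell import arm
print(arm.sign_off())"
```

```text
the job is handed in; nothing more can be done
None
```

The two dishes rest mouth-down, flat and still nested, with the lower dish on top, within about 1 mm of the middle of the free right-hand mat. The arm never went near the jar, hide or scoop, and the job was handed in at about 29 s of the 72 s allowed; I have not seen the verdict.

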